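# Push the slim battery packs off their charger docks and box them

## Task

The two slim battery packs are charged: push each one off its snap-in dock, past the click, until it is fully out on the charger's tray. Only when both lie on the tray, collect them and set them down gently in the open tote, both flat on its floor. Leave the tall pack clicked home in its dock, and do not disturb the other things on the bench.

Things in the scene. Friction and masses are not known exactly. Their poses are not given: they have to be found in the camera images.
- charger: Fixed grey charger, 185 mm deep (its x) x 334 wide (its y); origin at the centre of its underside, -x its front (robot side). Slick. Flat deck 8 mm above the worktop: open tray in front, three docks side by side at the back, centred at y = -100, 0, +100 mm. Right end (y = -134 to -166 mm) has a hump 34 mm high. Behind it the worktop is clear for pushing.
- charger_docks (a point): Middle of the dock row, on the deck (charger x = +52.5, y = 0). Each dock is a channel along x from charger x = +16.5 to +88.5 mm, open at both ends, lip tops 11.5 mm above the deck. A docked pack's centre is at charger x = +57, its rear face at +92. Sprung rollers click into its foot: pushing it to -x takes 10 to 25 N for the first 10 mm, little after 25 mm.
- charger_tray (a point): Middle of the tray, on the deck, 8 mm above the worktop (charger x = -36, y = 0). The tray reaches from charger x = -88 to +16 mm with a rim 8 mm above the deck at front and sides, nothing between the docks and it. A pack is free of its dock, and can be lifted, once its centre is at charger x < -18.5 mm (pushed 76 mm or more).
- slim_pack_a_center (a point): One of two like slim packs, in any dock. Black plastic battery pack, 70 long (own x) x 50 wide (own y) x 38 mm high, about 0.3 kg; point at its centre, 19 mm above its underside. Sides flat from 13 mm above the underside to the top: grip there, across the 50 mm. Flat rear face (+x of the charger). Starts docked; its T-foot under the dock's lips lets it only slide along the charger's x. 
- slim_pack_b_center (a point): One of two like slim packs, in any dock. Black plastic battery pack, 70 long (own x) x 50 wide (own y) x 38 mm high, about 0.3 kg; point at its centre, 19 mm above its underside. Sides flat from 13 mm above the underside to the top: grip there, across the 50 mm. Flat rear face (+x of the charger). Starts docked; its T-foot under the dock's lips lets it only slide along the charger's x. 
- tall_pack_center (a point): The tall pack, in the third dock; to be left there. Black plastic battery pack, 70 long (own x) x 50 wide (own y) x 60 mm high, about 0.5 kg; point at its centre, 30 mm above its underside. Sides flat from 13 mm above the underside to the top: grip there, across the 50 mm. Flat rear face (+x of the charger). Starts docked; its T-foot under the dock's lips lets it only slide along the charger's x. 
- tote: Fixed grey open box, 200 mm long (its x), 150 mm wide (its y), 50 mm high, walls and floor 4 mm thick; origin at the centre of its underside.
- tape_measure: Yellow tape measure, 69 x 90 x 30 mm, a bystander; origin at its underside.
- pliers: Red-handled pliers lying flat, 199 mm long, a bystander; origin at its underside.
- hardwood_block: Dark hardwood offcut, 50 x 82 x 22 mm, behind the tote, a bystander; origin at its underside.
- pencil: Yellow pencil, 156 mm long along its y, lying in front of the charger's tray, a bystander; origin at its underside.
- ptfe_tape: Small white roll of thread tape, 43 mm across, 14 mm high, behind the charger, a bystander; origin at its underside.
Things that resemble listed ones, but are neither listed nor needed, are in the scene too. Leave any red look-alike of the part that bears slim_pack_b_center alone.

How it is judged (in metres and radians):
On the way, in this order (a step that is already met when the one before it is completed fails the run):
1. one slim pack has been slid off its dock onto the tray (((x of slim_pack_a_center in the frame of charger between -0.09 and -0.0175 m and y of slim_pack_a_center in the frame of charger between -0.165 and 0.165 m and z of slim_pack_a_center in the frame of charger below 0.033 m and angle between slim_pack_a_center's own z axis and vertical below 0.2 rad) or (x of slim_pack_b_center in the frame of charger between -0.09 and -0.0175 m and y of slim_pack_b_center in the frame of charger between -0.165 and 0.165 m and z of slim_pack_b_center in the frame of charger below 0.033 m and angle between slim_pack_b_center's own z axis and vertical below 0.2 rad))), for 0.1 s.
2. both slim packs lie on the tray, clear of their docks (x of slim_pack_a_center in the frame of charger between -0.09 and -0.0175 m and y of slim_pack_a_center in the frame of charger between -0.165 and 0.165 m and z of each of slim_pack_a_center, slim_pack_b_center in the frame of charger below 0.033 m and angle between each of slim_pack_a_center, slim_pack_b_center's own z axis and vertical below 0.2 rad and x of slim_pack_b_center in the frame of charger between -0.09 and -0.0175 m and y of slim_pack_b_center in the frame of charger between -0.165 and 0.165 m and linear speed of each of slim_pack_a, slim_pack_b below 0.02 m/s), for 0.2 s.
3. one slim pack lies flat on the tote's floor (((x of slim_pack_a_center in the frame of tote between -0.075 and 0.075 m and y of slim_pack_a_center in the frame of tote between -0.055 and 0.055 m and z of slim_pack_a_center in the frame of tote below 0.032 m and angle between slim_pack_a_center's own z axis and vertical below 0.15 rad) or (x of slim_pack_b_center in the frame of tote between -0.075 and 0.075 m and y of slim_pack_b_center in the frame of tote between -0.055 and 0.055 m and z of slim_pack_b_center in the frame of tote below 0.032 m and angle between slim_pack_b_center's own z axis and vertical below 0.15 rad))), for 0.1 s.
At the end, for the whole second after the job is handed in: Both slim packs lie flat (within 0.15 rad) inside the tote on its floor, released and at rest; the tall pack is still in its dock, within 8 mm of where it started (x of slim_pack_a_center in the frame of tote between -0.075 and 0.075 m and y of slim_pack_a_center in the frame of tote between -0.055 and 0.055 m and z of each of slim_pack_a_center, slim_pack_b_center in the frame of tote below 0.032 m and angle between each of slim_pack_a_center, slim_pack_b_center's own z axis and vertical below 0.15 rad and x of slim_pack_b_center in the frame of tote between -0.075 and 0.075 m and y of slim_pack_b_center in the frame of tote between -0.055 and 0.055 m and linear speed of each of slim_pack_a, slim_pack_b below 0.02 m/s and distance of tall_pack_center from where it was at the start of the episode below 0.008 m); the robot touches nothing.
It fails at once if the tall pack is pushed out of its click (moved more than 15 mm) (distance of tall_pack_center from where it was at the start of the episode above 0.015 m).
It fails at once if a slim pack is dropped or slammed into the tote (over 120 N, a fall of some 30 mm or more) (contact force between any of slim_pack_a, slim_pack_b and tote above 120 N).
It fails at once if a bystander is moved more than 30 mm (distance of any of tape_measure, pliers, hardwood_block, pencil, ptfe_tape from where it was at the start of the episode above 0.03 m).
It also fails if it takes over 69 s, if anything falls off the work surface, if the arm or the gripper's body presses on something with over 40 N, if the wrist force passes 120 N, or if a joint passes its speed limit or range.

## Robot

A 6-joint arm with a two-finger parallel gripper is mounted at the origin on a cart in front of the work surface, level with it; the furniture and walls round the work are solid. World frame = base frame: x ahead of the robot, y to its left, z up, the work surface at z = 0. Lengths are in m, angles in degrees, forces in N, time in s.
With the tool pointing down it reaches from about 0.3 to 0.875 m from the base axis. Payload 6.4 kg.
Tool frame: the origin (TCP) lies midway between the tips of the shut fingers; the grasp point (between the pads) lies 19 mm behind it; z points along the fingers, y is the line along which they close (so a half turn about z gives the same grasp; the last joint's range is limited). The gripper opens to 88 mm and grips with 3 to 60 N. Pads are 18 mm wide; open, the fingers measure 123 mm over their backs; the gripper's body (75 mm by 187 mm) begins 45 mm behind the grasp point.
Start: joints at [-83.325, 10.359, 92.074, -0, 77.567, -11.82], TCP at [0.182, -0.545, 0.239] pointing down, gripper open.
Joint ranges: [-171.53, 171.53], [-51.25, 118.39], [17.06, 147.69], [-65.23, 245.23], [0, 150.52], [-178.68, 178.68]. Speed limits (degrees/s): [147.25, 147.25, 172.46, 180, 180, 180].

## Interface

Orientations are given as a 3x3 rotation matrix whose columns are the frame's x, y, z axes.
In Python, from plant import telemetry, snapshot, close_job, look_for, outline_of, spot_point gives the robot as it stands. The module is installed in compiled form; this text tells all that it offers.
- The arm moves only by the tool step_arm, never from a script. Its argument "motion" is a list of rows, each an object with "linear": the shift along the world's x, y, z in cm, a list of three; "rot": the turn, a rotation vector about the world's x, y, z in degrees, a list of three; "hand": the opening, from 0 (shut) to 1 (fully open). In form: [{"linear": [dx, dy, dz], "rot": [wx, wy, wz], "hand": hand}, ...]. A call has 1 to 12 rows; each row is the pose to reach, as a shift and turn from the pose commanded when the call began; what a row does not reach only later rows make up. A row lasts 1/12 s, in which the tool goes at most 41.7 mm and 7.16 degrees, less where a joint would pass 70% of its speed; a pose out of reach is approached as far as the arm can. A call with a gripper value outside its range is refused whole. The fingers move at their own pace and stop on an object; "squeeze" is the grip in N (left out, the last holds). Time passes only in rows, so rows that repeat a pose let the fingers close. It gives the time, the measured TCP pose, the force, the opening and the grip force at its end, in the units of the state.
- telemetry.read_state(): the state, without advancing time (a new reading comes with each control period).
- snapshot(name): name is "side" or "top"; returns a dict with "image" (420x560x3 uint8, red, green, blue), "fov_y" (degrees; the focal length in pixels is half the picture's height over the tangent of half this angle, whatever the lens; pixels are square), "cx", "cy" (the principal point, pixels), "R" (3x3) and "t" (3): a world point X has camera coordinates R X + t. Camera axes: x right, y down, z forward; pixel columns grow to the right and rows downward; lengths in m; the calibration is good to about 2 mm. A picture is of the moment at which its call begins. There is no depth.
- close_job(): hands the job in; it is judged then, once.
Trained networks look in a picture, given as the dict that the camera call returned (one of the last four; its "shot" number tells which), for a name from the list of things; names that differ only in an ending like _2 or _b are one class to them, and where a whole thing is asked for, a point or a joint stands for the part that bears it (a point fixed in the world has none). Each returns a list of dicts, best first, with "conf" (0 to 1); they miss things now and then, are a little off and sometimes report something else, mostly with a low value. They report only what shows in the picture. A call takes as long as a camera call. They do not tell look-alikes from the thing itself.
- look_for(picture, name): "position" ([row, column] in pixels, amid what is visible of it).
- outline_of(picture, name): "region" (420x560 bool, what is visible of it) and "position" ([row, column] in pixels, amid what is visible of it).
- spot_point(picture, name): "position" ([row, column] in pixels: a listed point, or the origin of a listed thing).
The state is a dict: "time_s": time; "joints": joint angles; "dq": joint speeds; "joint_efforts": joint torques, N m; "eef_pos": TCP position; "eef_rot": TCP orientation; "wrist_force": force on the tool from outside, world axes, zero at the start; "wrist_torque": the same for the moment, N m; "width": opening from 0.0 (shut) to 1.0 (fully open); "gripper_force": force on a finger pad.
Only numpy, scipy, OpenCV 4.12 (cv2) and the standard library are available. Lean on these libraries where they do the work, as an engineer would, in place of code of your own. Each camera call takes 0.05 s, during which the arm holds its last target. There are 200 camera calls.

## Working session

There is one attempt and no reset: what is moved stays moved. The work goes in short steps, Python scripts to look and compute and a tool call to move; the robot and the scene stay as the last step left them, time stands still between calls to the robot, and variables do not carry over. Pictures are saved under pics/ and viewed, at most 10 in all, crops included, and the job is handed in when it is done.

Besides the shell and the picture viewer there is one more tool, called after ">>>" by a JSON object that holds its "api" and its "payload". step_arm: Moves the arm, as the interface text tells. Its arguments: {"type":"object","properties":{"motion":{"type":"array"},"squeeze":{"type":"number"}},"required":["motion"]}

```bash
mkdir -p pics; cat > h.py <<'E'
import numpy as np, cv2
from plant import telemetry, snapshot, close_job, look_for, outline_of, spot_point
def ray(p,rc):
    f=p["image"].shape[0]/2/np.tan(np.radians(p["fov_y"])/2)
    R=np.array(p["R"]);t=np.array(p["t"])
    d=R.T@np.array([(rc[1]-p["cx"])/f,(rc[0]-p["cy"])/f,1.]);return -R.T@t,d
def atz(p,rc,z):
    c,d=ray(p,rc);return (c+d*(z-c[2])/d[2]).round(4)
def proj(p,X):
    f=p["image"].shape[0]/2/np.tan(np.radians(p["fov_y"])/2)
    c=np.array(p["R"])@X+np.array(p["t"]);return (c[1]/c[2]*f+p["cy"],c[0]/c[2]*f+p["cx"])
def save(p,n): cv2.imwrite(f"pics/{n}.png",p["image"][:,:,::-1])
E
python3 - <<'E'
from h import *
Z=dict(charger=0,charger_docks=.008,charger_tray=.008,slim_pack_a_center=.027,tall_pack_center=.038,tote=0,tape_measure=0,pliers=0,hardwood_block=0,pencil=0,ptfe_tape=0)
for n in("top","side"):
    p=snapshot(n);save(p,n+"0");print(n,p["fov_y"],ray(p,(210,280))[0].round(3))
    for k,z in Z.items():
        for r in spot_point(p,k)[:4]: print(k,round(r["conf"],2),np.round(r["position"],1),atz(p,r["position"],z))
E
```

```text
top 55.67517339835642 [ 0.463 -0.022  1.056]
charger 0.63 [245.3 300.7] [ 0.517  -0.0675  0.    ]
charger_docks 0.9 [223.3 296.2] [ 0.5748 -0.0566  0.008 ]
charger_docks 0.3 [233.1 254.6] [0.5507 0.0537 0.008 ]
slim_pack_a_center 0.9 [232.3 253.3] [0.5512 0.0557 0.027 ]
tall_pack_center 0.76 [224.5 294.9] [ 0.5686 -0.0522  0.038 ]
tote 0.7 [253.9 145.6] [0.5008 0.3443 0.    ]
tape_measure 0.85 [156.2 224.3] [0.7638 0.1359 0.    ]
pliers 0.93 [251.3 437.8] [ 0.4955 -0.4264  0.    ]
hardwood_block 0.82 [197.1 162.3] [0.6531 0.3037 0.    ]
pencil 0.42 [289.9 305. ] [ 0.4011 -0.0759  0.    ]
pencil 0.37 [263.9 299.1] [ 0.4683 -0.0621  0.    ]
pencil 0.26 [224.9 296.1] [ 0.5714 -0.0565  0.    ]
ptfe_tape 0.55 [190.6 264.9] [0.6658 0.0256 0.    ]
side 42.152614912078135 [0.337 1.374 0.793]
charger_docks 0.58 [217.7 274.9] [ 0.5744 -0.0613  0.008 ]
charger_tray 0.78 [218.1 301.4] [ 0.4948 -0.0714  0.008 ]
charger_tray 0.72 [230.  240.4] [0.6614 0.029  0.008 ]
slim_pack_a_center 0.62 [227.9 276.2] [0.5551 0.0335 0.027 ]
tall_pack_center 0.67 [210.2 276.9] [ 0.5671 -0.054   0.038 ]
tall_pack_center 0.33 [231.9 238.9] [0.6509 0.0915 0.038 ]
tote 0.83 [301.2 274.8] [0.5093 0.3377 0.    ]
tape_measure 0.8 [252. 198.] [0.7533 0.1532 0.    ]
tape_measure 0.5 [199.2 277. ] [ 0.5907 -0.2027  0.    ]
pliers 0.63 [172.9 313.4] [ 0.4946 -0.4343  0.    ]
pliers 0.25 [248.3 193.3] [0.7717 0.1365 0.    ]
hardwood_block 0.92 [284.2 217. ] [0.6631 0.2922 0.    ]
pencil 0.61 [221.7 331.1] [ 0.4052 -0.0775  0.    ]
ptfe_tape 0.73 [222.3 333.8] [ 0.3969 -0.0751  0.    ]
ptfe_tape 0.58 [231.5 238.9] [0.6672 0.0247 0.    ]
```

View pics/top0.png

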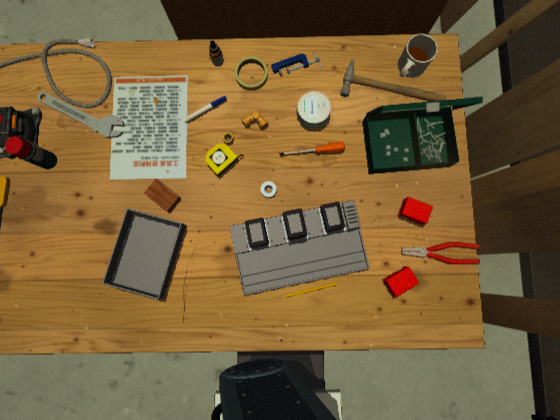

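View pics/side0.png

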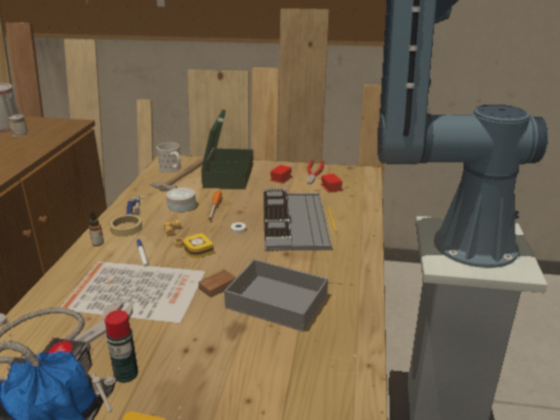

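The pictures show the charger around top pixel (row 248, col 300) with three packs at rows 217 to 233. The tote is at (254, 146), the white roll at (189, 268) and the red look-alikes on the right. I'll zoom in for the charger pose and to find which pack is tall.

```bash
python3 - <<'E'
from h import *
p=snapshot("top");s=snapshot("side")
a=cv2.resize(p["image"][180:305,220:380],None,fx=5,fy=5,interpolation=cv2.INTER_CUBIC)[:600]
b=cv2.resize(s["image"][180:255,225:345],None,fx=6.6,fy=6.6,interpolation=cv2.INTER_CUBIC)
cv2.imwrite("pics/a.png",a[:,:,::-1]);cv2.imwrite("pics/b.png",b[:,:,::-1])
for k in("slim_pack_a_center","tall_pack_center"):
  for q,n in((p,"top"),(s,"side")):
    for r in look_for(q,k)[:5]:print(n,k,round(r["conf"],2),np.round(r["position"],1))
r=outline_of(p,"tote")[0]["region"].astype(np.uint8)
c=cv2.minAreaRect(cv2.findNonZero(r));print("tote",[atz(p,(y,x),.05) for x,y in cv2.boxPoints(c)])
o=outline_of(p,"charger")
if o:
  c=cv2.minAreaRect(cv2.findNonZero(o[0]["region"].astype(np.uint8)));print("charger",o[0]["conf"],cv2.boxPoints(c),[atz(p,(y,x),.012) for x,y in cv2.boxPoints(c)])
E
```

```text
top slim_pack_a_center 0.65 [232.3 253.9]
top tall_pack_center 0.82 [226.5 293.9]
side tall_pack_center 0.83 [210.4 278.3]
tote [array([0.7419, 0.1907, 0.05  ]), array([0.7936, 0.1399, 0.05  ]), array([0.7426, 0.0913, 0.05  ]), array([0.6917, 0.142 , 0.05  ])]
charger 0.73 [[227.03246 225.94943]
 [353.74005 198.40433]
 [369.13715 269.23105]
 [242.42957 296.77615]] [array([0.5705, 0.1262, 0.012 ]), array([ 0.6381, -0.2105,  0.012 ]), array([ 0.4519, -0.2422,  0.012 ]), array([0.3867, 0.086 , 0.012 ])]
```

View pics/a.png

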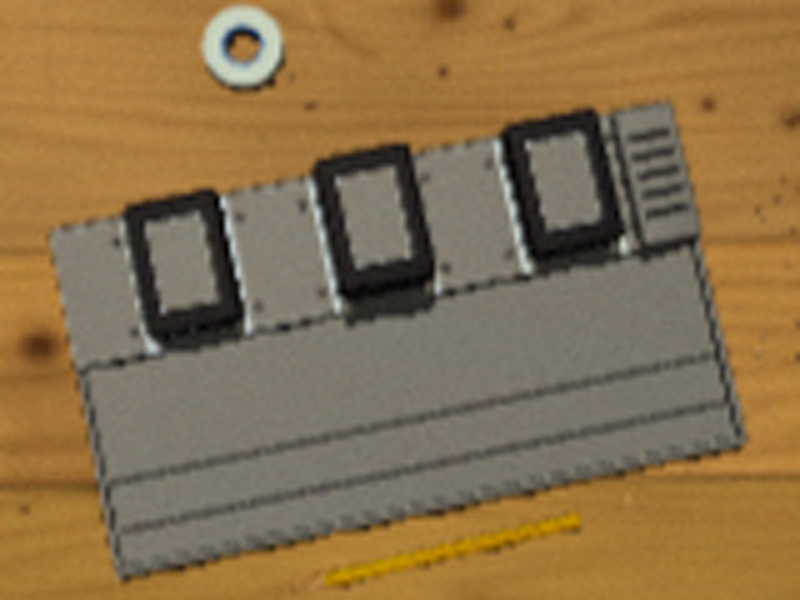

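View pics/b.png

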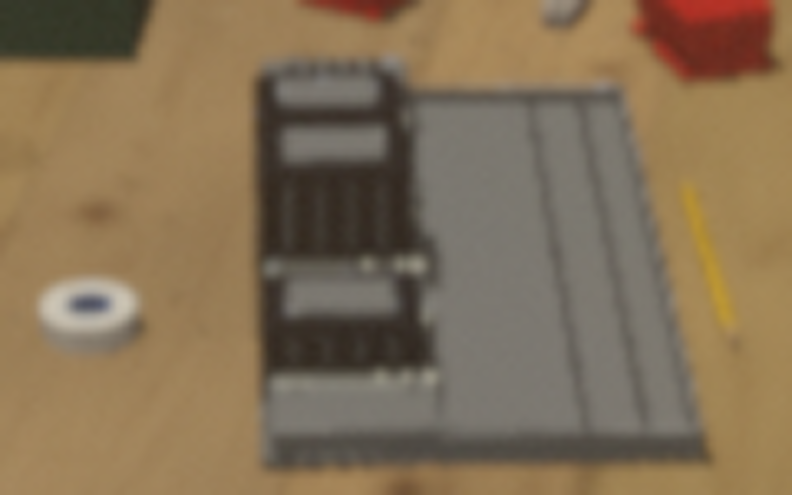

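The crops show the tall pack in the middle dock (its ribbed side is about twice as high), so the slim packs are in the left and right docks. The charger corners in crop a are (52,232), (122,578), (745,443) and (670,102). I'll fit the pose to these points.

```bash
python3 - <<'E'
from h import *
from scipy.optimize import least_squares
p=snapshot("top");s=snapshot("side")
P=[((-.0925,.167,.016),(122,578)),((-.0925,-.167,.016),(745,443)),((.0925,.167,.0195),(52,232)),((.0925,-.167,.034),(670,102)),
((.057,.1,.046),(184,268)),((.057,0,.068),(374,231)),((.057,-.1,.046),(565,190))]
def T(v,X):
    c,n=np.cos(v[2]),np.sin(v[2]);return np.array([v[0]+c*X[0]-n*X[1],v[1]+n*X[0]+c*X[1],X[2]])
def res(v):
    return np.ravel([np.array(proj(p,T(v,X)))-(180+(w+.5)/5-.5,220+(u+.5)/5-.5) for X,(u,w) in P])
r=least_squares(res,[.52,-.065,.2]);v=r.x;print(v.round(4),np.degrees(v[2]),r.fun.round(1))
# side check
Q=[((-.0925,.167,0),(708,460)),((.0925,.167,0),(266,462)),((-.0925,-.167,.016),(622,92))]
for X,(u,w) in Q: print("side",np.round(proj(s,T(v,X)),1),(180+w/6.6,225+u/6.6))
for n,X in dict(packL=(.057,.1,.027),packR=(.057,-.1,.027),tall=(.057,0,.038),rearL=(.092,.1,.027),rearR=(.092,-.1,.027)).items():print(n,T(v,X).round(4))
for q in(p,s):
  for o in outline_of(q,"tote")[:3]:
    c=cv2.minAreaRect(cv2.findNonZero(o["region"].astype(np.uint8)));print("tote",round(o["conf"],2),c,[atz(q,(y,x),.05)[:2] for x,y in cv2.boxPoints(c)])
for o in look_for(p,"ptfe_tape")[:2]:print(o["conf"],atz(p,o["position"],.014))
st=telemetry.read_state();print(st["eef_pos"],np.round(st["eef_rot"],3),st["width"],st["time_s"])
E
```

```text
[ 0.5101 -0.0617  0.1916] 10.97639595798553 [ 1.4 -1.2  1.3  1.3  0.1 -1.  -1.   0.8  0.1 -0.4 -1.5  0.3 -0.5  0.2]
side [250.2 333.3] (249.6969696969697, 332.27272727272725)
side [251.3 266.1] (250.0, 265.3030303030303)
side [192.4 320.9] (193.93939393939394, 319.24242424242425)
packL [0.547  0.0474 0.027 ]
packR [ 0.5851 -0.149   0.027 ]
tall [ 0.5661 -0.0508  0.038 ]
rearL [0.5814 0.054  0.027 ]
rearR [ 0.6195 -0.1423  0.027 ]
tote 0.91 ((144.02162170410156, 254.42971801757812), (63.37550735473633, 80.94713592529297), 17.10272979736328) [array([0.4263, 0.435 ]), array([0.6215, 0.3826]), array([0.5706, 0.2251]), array([0.3785, 0.2812])]
tote 0.64 ((274.6466064453125, 293.978759765625), (98.03997802734375, 57.488311767578125), 15.708637237548828) [array([0.6136, 0.4479]), array([0.6313, 0.2198]), array([0.384 , 0.2994]), array([0.4008, 0.5017])]
0.55 [0.6564 0.0229 0.014 ]
[ 0.18242498 -0.54532588  0.23874294] [[ 0.948  0.317  0.   ]
 [ 0.317 -0.948 -0.   ]
 [ 0.     0.    -1.   ]] 1.0003052084199189 1.85
```

Fit: charger at (0.510, -0.062), yaw 11°. The tote is at about (0.503, 0.336), yaw -16°. I'll start with the right slim pack and move to the spot behind it.

>>> {"api": "step_arm", "payload": {"motion": [{"linear": [3, 2.6, 0], "rot": [0, 0, -2], "hand": 0}, {"linear": [6, 5.2, 0], "rot": [0, 0, -4], "hand": 0}, {"linear": [9, 7.8, 0], "rot": [0, 0, -6], "hand": 0}, {"linear": [12, 10.4, 0], "rot": [0, 0, -7.5], "hand": 0}, {"linear": [15, 13, 0], "rot": [0, 0, -7.5], "hand": 0}, {"linear": [18, 15.6, 0], "rot": [0, 0, -7.5], "hand": 0}, {"linear": [21, 18.2, 0], "rot": [0, 0, -7.5], "hand": 0}, {"linear": [24, 20.8, 0], "rot": [0, 0, -7.5], "hand": 0}, {"linear": [27, 23.4, 0], "rot": [0, 0, -7.5], "hand": 0}, {"linear": [30, 26, 0], "rot": [0, 0, -7.5], "hand": 0}, {"linear": [33, 28.6, 0], "rot": [0, 0, -7.5], "hand": 0}, {"linear": [36, 31.2, 0], "rot": [0, 0, -7.5], "hand": 0}]}}

```text
time_s: 2.85
eef_pos: [0.5437, -0.2317, 0.2389]
eef_rot: [[0.982, 0.191, 0.0], [0.191, -0.982, -0.0], [0.0, 0.0, -1.0]]
wrist_force: [0.9, -0.9, -0.2]
width: 0.116
gripper_force: 0.0
```

>>> {"api": "step_arm", "payload": {"motion": [{"linear": [3, 2.6, 0], "rot": [0, 0, 0], "hand": 0}, {"linear": [6, 5.2, 0], "rot": [0, 0, 0], "hand": 0}, {"linear": [9, 7.8, 0], "rot": [0, 0, 0], "hand": 0}, {"linear": [11.4, 9.8, 0], "rot": [0, 0, 0], "hand": 0}, {"linear": [11.4, 9.8, -3], "rot": [0, 0, 0], "hand": 0}, {"linear": [11.4, 9.8, -6], "rot": [0, 0, 0], "hand": 0}, {"linear": [11.4, 9.8, -9], "rot": [0, 0, 0], "hand": 0}, {"linear": [11.4, 9.8, -12], "rot": [0, 0, 0], "hand": 0}, {"linear": [11.4, 9.8, -14], "rot": [0, 0, 0], "hand": 0}, {"linear": [11.4, 9.8, -14], "rot": [0, 0, 0], "hand": 0}, {"linear": [11.4, 9.8, -14], "rot": [0, 0, 0], "hand": 0}]}}

```text
time_s: 3.77
eef_pos: [0.6556, -0.135, 0.0975]
eef_rot: [[0.982, 0.191, -0.003], [0.191, -0.982, 0.001], [-0.002, -0.002, -1.0]]
wrist_force: [-0.1, -0.1, 1.2]
width: 0.003
gripper_force: 0.0
```

>>> {"api": "step_arm", "payload": {"motion": [{"linear": [0, 0, -2], "rot": [0, 0, 0], "hand": 0}, {"linear": [0, 0, -4], "rot": [0, 0, 0], "hand": 0}, {"linear": [0, 0, -6], "rot": [0, 0, 0], "hand": 0}, {"linear": [0, 0, -6.9], "rot": [0, 0, 0], "hand": 0}, {"linear": [0, 0, -6.9], "rot": [0, 0, 0], "hand": 0}, {"linear": [-0.98, -0.19, -6.9], "rot": [0, 0, 0], "hand": 0}, {"linear": [-1.96, -0.38, -6.9], "rot": [0, 0, 0], "hand": 0}, {"linear": [-2.45, -0.48, -6.9], "rot": [0, 0, 0], "hand": 0}, {"linear": [-2.95, -0.57, -6.9], "rot": [0, 0, 0], "hand": 0}, {"linear": [-3.44, -0.67, -6.9], "rot": [0, 0, 0], "hand": 0}, {"linear": [-3.93, -0.76, -6.9], "rot": [0, 0, 0], "hand": 0}, {"linear": [-4.42, -0.86, -6.9], "rot": [0, 0, 0], "hand": 0}]}}

```text
time_s: 4.77
eef_pos: [0.6155, -0.1445, 0.033]
eef_rot: [[0.982, 0.191, 0.007], [0.191, -0.982, -0.002], [0.007, 0.003, -1.0]]
wrist_force: [1.2, 0.5, 0.5]
width: 0.009
gripper_force: 0.7
```

>>> {"api": "step_arm", "payload": {"motion": [{"linear": [-0.5, -0.1, 0], "rot": [0, 0, 0], "hand": 0}, {"linear": [-1, -0.19, 0], "rot": [0, 0, 0], "hand": 0}, {"linear": [-1.5, -0.29, 0], "rot": [0, 0, 0], "hand": 0}, {"linear": [-2, -0.39, 0], "rot": [0, 0, 0], "hand": 0}, {"linear": [-2.5, -0.49, 0], "rot": [0, 0, 0], "hand": 0}, {"linear": [-3, -0.58, 0], "rot": [0, 0, 0], "hand": 0}, {"linear": [-3.5, -0.68, 0], "rot": [0, 0, 0], "hand": 0}, {"linear": [-4, -0.78, 0], "rot": [0, 0, 0], "hand": 0}, {"linear": [-4.5, -0.87, 0], "rot": [0, 0, 0], "hand": 0}, {"linear": [-5, -0.97, 0], "rot": [0, 0, 0], "hand": 0}, {"linear": [-5.5, -1.07, 0], "rot": [0, 0, 0], "hand": 0}, {"linear": [-6, -1.16, 0], "rot": [0, 0, 0], "hand": 0}]}}

```text
time_s: 5.77
eef_pos: [0.5516, -0.1556, 0.0296]
eef_rot: [[0.982, 0.191, -0.0], [0.191, -0.982, 0.0], [-0.0, -0.0, -1.0]]
wrist_force: [2.3, 0.4, 0.5]
width: 0.004
gripper_force: 0.6
```

>>> {"api": "step_arm", "payload": {"motion": [{"linear": [-0.3, -0.06, 0], "rot": [0, 0, 0], "hand": 0}, {"linear": [-0.6, -0.12, 0], "rot": [0, 0, 0], "hand": 0}, {"linear": [-0.9, -0.17, 0], "rot": [0, 0, 0], "hand": 0}, {"linear": [-1.1, -0.21, 0], "rot": [0, 0, 0], "hand": 0}, {"linear": [-1.1, -0.21, 0], "rot": [0, 0, 0], "hand": 0}, {"linear": [-0.3, -0.06, 1], "rot": [0, 0, 0], "hand": 0}, {"linear": [0.5, 0.1, 4], "rot": [0, 0, 0], "hand": 0}, {"linear": [0.5, 0.1, 8], "rot": [0, 0, 0], "hand": 0}, {"linear": [0.5, 0.1, 11], "rot": [0, 0, 0], "hand": 0}, {"linear": [0.5, 0.1, 11], "rot": [0, 0, 0], "hand": 0}]}}

```text
time_s: 6.6
eef_pos: [0.5621, -0.1562, 0.1479]
eef_rot: [[0.981, 0.191, 0.011], [0.191, -0.982, -0.006], [0.01, 0.008, -1.0]]
wrist_force: [1.1, -0.1, 1.7]
width: 0.01
gripper_force: 0.0
```

```bash
python3 - <<'E'
from h import *
s=snapshot("side")
b=cv2.resize(s["image"][180:255,225:345],None,fx=6.6,fy=6.6,interpolation=cv2.INTER_CUBIC)
cv2.imwrite("pics/c.png",b[:,:,::-1]);print(telemetry.read_state()["eef_pos"])
E
```

```text
[ 0.5605362  -0.15565157  0.14479326]
```

View pics/c.png

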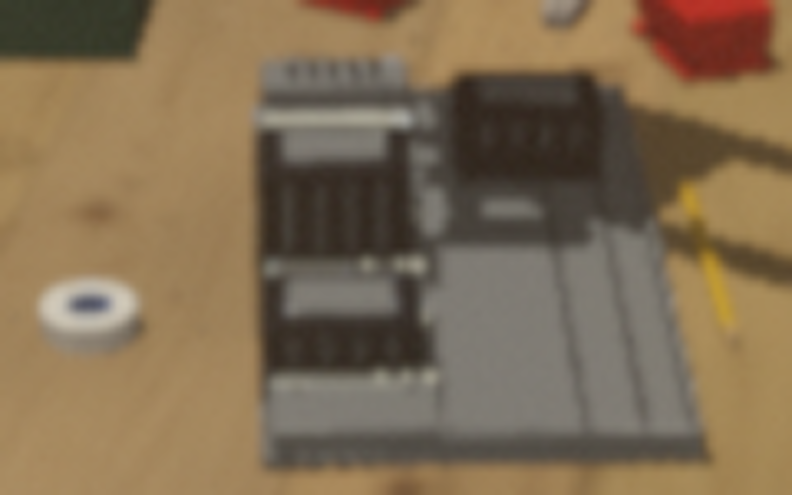

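The right slim pack is on the tray, at crop position (530,130), clear of the dock. The tall pack is unmoved. Next is the left pack.

>>> {"api": "step_arm", "payload": {"motion": [{"linear": [1, 3, 0], "rot": [0, 0, 0], "hand": 0}, {"linear": [2, 6, 0], "rot": [0, 0, 0], "hand": 0}, {"linear": [3, 9, 0], "rot": [0, 0, 0], "hand": 0}, {"linear": [4, 12, 0], "rot": [0, 0, 0], "hand": 0}, {"linear": [5, 15, 0], "rot": [0, 0, 0], "hand": 0}, {"linear": [5.5, 18, 0], "rot": [0, 0, 0], "hand": 0}, {"linear": [5.8, 21, 0], "rot": [0, 0, 0], "hand": 0}, {"linear": [5.8, 21.7, -1], "rot": [0, 0, 0], "hand": 0}, {"linear": [5.8, 21.7, -4], "rot": [0, 0, 0], "hand": 0}, {"linear": [5.8, 21.7, -7], "rot": [0, 0, 0], "hand": 0}, {"linear": [5.8, 21.7, -7], "rot": [0, 0, 0], "hand": 0}]}}

```text
time_s: 7.57
eef_pos: [0.6099, 0.063, 0.0624]
eef_rot: [[0.981, 0.191, -0.012], [0.191, -0.982, 0.001], [-0.012, -0.003, -1.0]]
wrist_force: [-1.6, -0.1, -0.7]
width: 0.006
gripper_force: 0.0
```

>>> {"api": "step_arm", "payload": {"motion": [{"linear": [0, 0, -2], "rot": [0, 0, 0], "hand": 0}, {"linear": [0, 0, -4], "rot": [0, 0, 0], "hand": 0}, {"linear": [0, 0, -4.7], "rot": [0, 0, 0], "hand": 0}, {"linear": [0, 0, -4.7], "rot": [0, 0, 0], "hand": 0}, {"linear": [-0.98, -0.19, -4.7], "rot": [0, 0, 0], "hand": 0}, {"linear": [-1.96, -0.38, -4.7], "rot": [0, 0, 0], "hand": 0}, {"linear": [-2.45, -0.48, -4.7], "rot": [0, 0, 0], "hand": 0}, {"linear": [-2.95, -0.57, -4.7], "rot": [0, 0, 0], "hand": 0}, {"linear": [-3.44, -0.67, -4.7], "rot": [0, 0, 0], "hand": 0}, {"linear": [-3.93, -0.76, -4.7], "rot": [0, 0, 0], "hand": 0}, {"linear": [-4.42, -0.86, -4.7], "rot": [0, 0, 0], "hand": 0}]}}

```text
time_s: 8.48
eef_pos: [0.5732, 0.0536, 0.025]
eef_rot: [[0.982, 0.19, 0.005], [0.19, -0.982, -0.0], [0.005, 0.001, -1.0]]
wrist_force: [2.0, 0.4, 1.5]
width: 0.004
gripper_force: 0.8
```

>>> {"api": "step_arm", "payload": {"motion": [{"linear": [-0.6, -0.12, 0], "rot": [0, 0, 0], "hand": 0}, {"linear": [-1.2, -0.23, 0], "rot": [0, 0, 0], "hand": 0}, {"linear": [-1.8, -0.35, 0], "rot": [0, 0, 0], "hand": 0}, {"linear": [-2.4, -0.47, 0], "rot": [0, 0, 0], "hand": 0}, {"linear": [-3, -0.58, 0], "rot": [0, 0, 0], "hand": 0}, {"linear": [-3.6, -0.7, 0], "rot": [0, 0, 0], "hand": 0}, {"linear": [-4.2, -0.82, 0], "rot": [0, 0, 0], "hand": 0}, {"linear": [-4.8, -0.93, 0], "rot": [0, 0, 0], "hand": 0}, {"linear": [-5.4, -1.05, 0], "rot": [0, 0, 0], "hand": 0}, {"linear": [-6, -1.16, 0], "rot": [0, 0, 0], "hand": 0}, {"linear": [-6.5, -1.26, 0], "rot": [0, 0, 0], "hand": 0}, {"linear": [-7, -1.36, 0], "rot": [0, 0, 0], "hand": 0}]}}

```text
time_s: 9.48
eef_pos: [0.5003, 0.0402, 0.0226]
eef_rot: [[0.982, 0.191, -0.0], [0.191, -0.982, 0.0], [-0.0, -0.0, -1.0]]
wrist_force: [2.3, 1.8, 0.6]
width: 0.006
gripper_force: 0.8
```

>>> {"api": "step_arm", "payload": {"motion": [{"linear": [0, 0, 0], "rot": [0, 0, 0], "hand": 0}, {"linear": [0.8, 0.15, 0], "rot": [0, 0, 0], "hand": 0}, {"linear": [1.2, 0.23, 2], "rot": [0, 0, 0], "hand": 0}, {"linear": [3, 0.6, 6], "rot": [0, 0, 0], "hand": 0}, {"linear": [6, 1.2, 10], "rot": [0, 0, 0], "hand": 0.8}, {"linear": [9, 1.8, 14], "rot": [0, 0, 0], "hand": 0.8}, {"linear": [12, 2.4, 16], "rot": [0, 0, 0], "hand": 0.8}, {"linear": [12, 2.4, 16], "rot": [0, 0, 0], "hand": 0.8}]}}

```text
time_s: 10.15
eef_pos: [0.6271, 0.0647, 0.1887]
eef_rot: [[0.982, 0.191, 0.01], [0.191, -0.982, -0.001], [0.01, 0.002, -1.0]]
wrist_force: [0.9, -0.3, 1.5]
width: 0.282
gripper_force: 0.0
```

```bash
python3 - <<'E'
from h import *
p=snapshot("top");s=snapshot("side")
a=cv2.resize(p["image"][180:305,220:380],None,fx=4,fy=4,interpolation=cv2.INTER_CUBIC)
b=cv2.resize(s["image"][180:255,225:345],None,fx=5,fy=5,interpolation=cv2.INTER_CUBIC)[:,:]
c=np.zeros((600,800,3),np.uint8);a=a[:500]
cv2.imwrite("pics/d.png",a[:,:,::-1]);cv2.imwrite("pics/e.png",b[:,:,::-1]);print(telemetry.read_state()["eef_pos"])
for q in(p,s):
  for r in spot_point(q,"slim_pack_a_center"):
    w=atz(q,r["position"],.027);d=w[:2]-(.5101,-.0617);print(r["conf"],r["position"],w,"chg",.9817*d[0]+.1904*d[1],-.1904*d[0]+.9817*d[1])
E
```

```text
[0.62447588 0.06453203 0.18543208]
0.58 [269.8, 264.5] [0.4546 0.0277 0.027 ] chg -0.03746258999999999 0.09833117999999999
0.22 [225.9, 294.4] [ 0.5661 -0.0512  0.027 ] chg 0.05697440000000005 -0.00035455000000001423
0.7 [284.3, 217.9] [0.6497 0.3291 0.027 ] chg 0.21145364000000005 0.35706851999999994
0.6 [231.1, 311.5] [0.4536 0.0359 0.027 ] chg -0.036883009999999994 0.10657152
```

View pics/d.png

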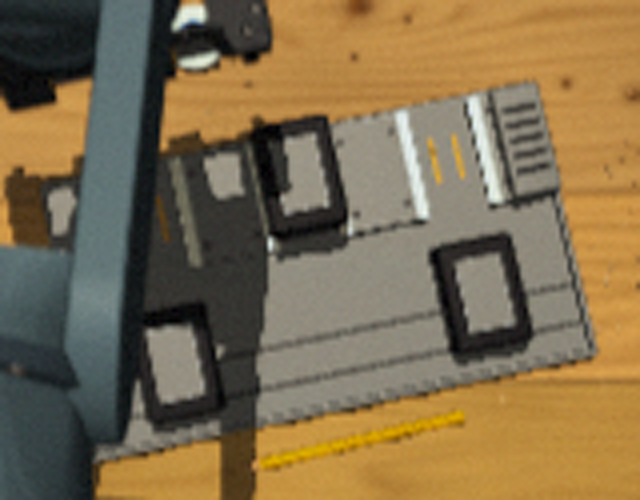

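View pics/e.png

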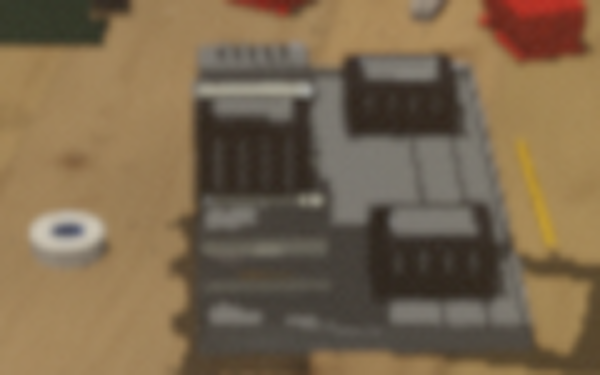

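Both slim packs lie on the tray at charger x of about -36 mm, and the tall pack is still docked. In crop d the pack labels are centred at (180,362) and (486,298). I'll collect the left one.

>>> {"api": "step_arm", "payload": {"motion": [{"linear": [-3.4, -0.7, 0], "rot": [0, 0, 0], "hand": 0.8}, {"linear": [-6.8, -1.4, 0], "rot": [0, 0, 0], "hand": 0.8}, {"linear": [-10.2, -2.1, 0], "rot": [0, 0, 0], "hand": 0.8}, {"linear": [-13.6, -2.9, 0], "rot": [0, 0, 0], "hand": 0.8}, {"linear": [-17, -3.6, 0], "rot": [0, 0, 0], "hand": 0.8}, {"linear": [-17, -3.6, -3], "rot": [0, 0, 0], "hand": 0.8}, {"linear": [-17, -3.6, -6], "rot": [0, 0, 0], "hand": 0.8}, {"linear": [-17, -3.6, -9], "rot": [0, 0, 0], "hand": 0.8}, {"linear": [-17, -3.6, -10], "rot": [0, 0, 0], "hand": 0.8}, {"linear": [-17, -3.6, -10], "rot": [0, 0, 0], "hand": 0.8}, {"linear": [-17, -3.6, -10], "rot": [0, 0, 0], "hand": 0.8}]}}

```text
time_s: 11.27
eef_pos: [0.4498, 0.0285, 0.082]
eef_rot: [[0.982, 0.191, -0.003], [0.191, -0.982, 0.001], [-0.003, -0.001, -1.0]]
wrist_force: [0.0, 0.2, 0.6]
width: 0.796
gripper_force: 0.0
```

>>> {"api": "step_arm", "payload": {"motion": [{"linear": [0.4, 0, -1.5], "rot": [0, 0, 0], "hand": 0.8}, {"linear": [0.4, 0, -3], "rot": [0, 0, 0], "hand": 0.8}, {"linear": [0.4, 0, -4.5], "rot": [0, 0, 0], "hand": 0.8}, {"linear": [0.4, 0, -5.7], "rot": [0, 0, 0], "hand": 0.8}, {"linear": [0.4, 0, -5.7], "rot": [0, 0, 0], "hand": 0.8}, {"linear": [0.4, 0, -5.7], "rot": [0, 0, 0], "hand": 0.4}, {"linear": [0.4, 0, -5.7], "rot": [0, 0, 0], "hand": 0.4}, {"linear": [0.4, 0, -5.7], "rot": [0, 0, 0], "hand": 0.4}, {"linear": [0.4, 0, -5.7], "rot": [0, 0, 0], "hand": 0.4}, {"linear": [0.4, 0, -5.7], "rot": [0, 0, 0], "hand": 0.4}, {"linear": [0.4, 0, -5.7], "rot": [0, 0, 0], "hand": 0.4}], "squeeze": 25}}

```text
time_s: 12.18
eef_pos: [0.4561, 0.0282, 0.027]
eef_rot: [[0.982, 0.191, 0.002], [0.191, -0.982, -0.0], [0.002, 0.001, -1.0]]
wrist_force: [-1.6, 1.6, 7.2]
width: 0.568
gripper_force: 25.0
```

>>> {"api": "step_arm", "payload": {"motion": [{"linear": [0, 0, 1.5], "rot": [0, 0, 0], "hand": 0.4}, {"linear": [0, 0, 4], "rot": [0, 0, 0], "hand": 0.4}, {"linear": [0, 0, 7], "rot": [0, 0, 0], "hand": 0.4}, {"linear": [0, 1, 10], "rot": [0, 0, 0], "hand": 0.4}, {"linear": [1, 4, 12], "rot": [0, 0, -4], "hand": 0.4}, {"linear": [2, 7, 12], "rot": [0, 0, -8], "hand": 0.4}, {"linear": [3, 10, 12], "rot": [0, 0, -12], "hand": 0.4}, {"linear": [4, 13, 12], "rot": [0, 0, -16], "hand": 0.4}, {"linear": [5, 16, 12], "rot": [0, 0, -20], "hand": 0.4}, {"linear": [6, 19, 12], "rot": [0, 0, -24], "hand": 0.4}, {"linear": [7, 22, 12], "rot": [0, 0, -27], "hand": 0.4}, {"linear": [8, 25, 12], "rot": [0, 0, -27], "hand": 0.4}]}}

```text
time_s: 13.18
eef_pos: [0.5346, 0.2797, 0.1452]
eef_rot: [[0.96, -0.278, -0.001], [-0.278, -0.96, -0.0], [-0.001, 0.001, -1.0]]
wrist_force: [0.7, -0.3, -3.1]
width: 0.568
gripper_force: 25.0
```

>>> {"api": "step_arm", "payload": {"motion": [{"linear": [0.5, 2, 0], "rot": [0, 0, 0], "hand": 0.4}, {"linear": [1, 4, 0], "rot": [0, 0, 0], "hand": 0.4}, {"linear": [1, 4.6, 0], "rot": [0, 0, 0], "hand": 0.4}, {"linear": [1, 4.6, 0], "rot": [0, 0, 0], "hand": 0.4}, {"linear": [1, 4.6, 0], "rot": [0, 0, 0], "hand": 0.4}]}}

```text
time_s: 13.6
eef_pos: [0.5442, 0.3237, 0.145]
eef_rot: [[0.961, -0.275, -0.002], [-0.275, -0.961, -0.001], [-0.001, 0.001, -1.0]]
wrist_force: [0.1, 0.0, -3.2]
width: 0.565
gripper_force: 25.0
```

```bash
python3 - <<'E'
from h import *
p=snapshot("top");s=snapshot("side")
a=cv2.resize(p["image"][195:315,90:210],None,fx=3.3,fy=3.3,interpolation=cv2.INTER_CUBIC)
b=cv2.resize(s["image"][235:335,215:335],None,fx=3.3,fy=3.3,interpolation=cv2.INTER_CUBIC)
h=min(len(a),len(b));cv2.imwrite("pics/f.png",np.hstack([a[:h],b[:h]])[:,:,::-1])
st=telemetry.read_state();print(st["eef_pos"],st["width"],st["gripper_force"],np.round(st["joints"],0))
E
```

```text
[0.54461176 0.3230808  0.14539365] 0.5641789927129153 24.99972028657794 [ 20.  23.  88.  -0.  70. 126.]
```

View pics/f.png

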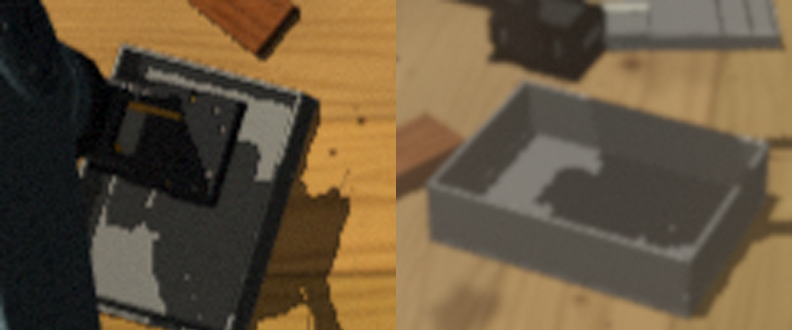

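The pack is held over the rear half of the tote with clearance all round (crop centre (185,145) inside walls spanning 90 to 318). I'll lower it gently.

>>> {"api": "step_arm", "payload": {"motion": [{"linear": [0, 0, -2], "rot": [0, 0, 0], "hand": 0.4}, {"linear": [0, 0, -4], "rot": [0, 0, 0], "hand": 0.4}, {"linear": [0, 0, -6], "rot": [0, 0, 0], "hand": 0.4}, {"linear": [0, 0, -8], "rot": [0, 0, 0], "hand": 0.4}, {"linear": [0, 0, -9.5], "rot": [0, 0, 0], "hand": 0.4}, {"linear": [0, 0, -10.5], "rot": [0, 0, 0], "hand": 0.4}, {"linear": [0, 0, -11], "rot": [0, 0, 0], "hand": 0.4}, {"linear": [0, 0, -11.4], "rot": [0, 0, 0], "hand": 0.4}, {"linear": [0, 0, -11.7], "rot": [0, 0, 0], "hand": 0.4}, {"linear": [0, 0, -12], "rot": [0, 0, 0], "hand": 0.4}, {"linear": [0, 0, -12], "rot": [0, 0, 0], "hand": 0.4}, {"linear": [0, 0, -12], "rot": [0, 0, 0], "hand": 0.4}]}}

```text
time_s: 14.7
eef_pos: [0.5453, 0.3244, 0.0262]
eef_rot: [[0.961, -0.276, 0.001], [-0.276, -0.961, 0.0], [0.001, -0.0, -1.0]]
wrist_force: [0.0, 0.7, -3.3]
width: 0.565
gripper_force: 25.0
```

>>> {"api": "step_arm", "payload": {"motion": [{"linear": [0, 0, -0.15], "rot": [0, 0, 0], "hand": 0.4}, {"linear": [0, 0, -0.3], "rot": [0, 0, 0], "hand": 0.4}, {"linear": [0, 0, -0.3], "rot": [0, 0, 0], "hand": 0.4}, {"linear": [0, 0, -0.3], "rot": [0, 0, 0], "hand": 0.4}]}}

```text
time_s: 15.03
eef_pos: [0.5454, 0.3245, 0.0231]
eef_rot: [[0.961, -0.276, 0.001], [-0.276, -0.961, 0.0], [0.001, -0.001, -1.0]]
wrist_force: [0.6, 0.2, -2.9]
width: 0.566
gripper_force: 25.0
```

>>> {"api": "step_arm", "payload": {"motion": [{"linear": [0, 0, -0.1], "rot": [0, 0, 0], "hand": 0.4}, {"linear": [0, 0, -0.2], "rot": [0, 0, 0], "hand": 0.4}, {"linear": [0, 0, -0.2], "rot": [0, 0, 0], "hand": 0.4}, {"linear": [0, 0, -0.2], "rot": [0, 0, 0], "hand": 0.72}, {"linear": [0, 0, -0.2], "rot": [0, 0, 0], "hand": 0.72}, {"linear": [0, 0, -0.2], "rot": [0, 0, 0], "hand": 0.72}, {"linear": [0, 0, -0.2], "rot": [0, 0, 0], "hand": 0.72}]}}

```text
time_s: 15.62
eef_pos: [0.5451, 0.3243, 0.0207]
eef_rot: [[0.961, -0.276, 0.0], [-0.276, -0.961, 0.0], [0.0, -0.0, -1.0]]
wrist_force: [-0.4, -0.2, 0.1]
width: 0.719
gripper_force: 0.0
```

>>> {"api": "step_arm", "payload": {"motion": [{"linear": [0, 0, 1], "rot": [0, 0, 0], "hand": 0.72}, {"linear": [0, 0, 3], "rot": [0, 0, 0], "hand": 0.72}, {"linear": [0, 0, 6], "rot": [0, 0, 0], "hand": 0.72}, {"linear": [0, 0, 9], "rot": [0, 0, 0], "hand": 0.72}, {"linear": [0, 0, 12], "rot": [0, 0, 0], "hand": 0.8}, {"linear": [0, -3, 14], "rot": [0, 0, 4], "hand": 0.8}, {"linear": [-0.5, -7, 14], "rot": [0, 0, 8], "hand": 0.8}, {"linear": [-1, -11, 14], "rot": [0, 0, 12], "hand": 0.8}, {"linear": [-1.5, -15, 14], "rot": [0, 0, 16], "hand": 0.8}, {"linear": [-2, -19, 14], "rot": [0, 0, 20], "hand": 0.8}, {"linear": [-2.5, -23, 14], "rot": [0, 0, 24], "hand": 0.8}, {"linear": [-3, -27, 14], "rot": [0, 0, 27], "hand": 0.8}]}}

```text
time_s: 16.62
eef_pos: [0.5146, 0.0526, 0.1616]
eef_rot: [[0.981, 0.195, 0.001], [0.195, -0.981, -0.0], [0.001, 0.0, -1.0]]
wrist_force: [1.2, -0.3, 0.4]
width: 0.797
gripper_force: 0.0
```

>>> {"api": "step_arm", "payload": {"motion": [{"linear": [-0.5, -4, 0], "rot": [0, 0, 0], "hand": 0.8}, {"linear": [-1, -8, 0], "rot": [0, 0, 0], "hand": 0.8}, {"linear": [-1.5, -12, 0], "rot": [0, 0, 0], "hand": 0.8}, {"linear": [-2, -16, 0], "rot": [0, 0, 0], "hand": 0.8}, {"linear": [-2, -19, 0], "rot": [0, 0, 0], "hand": 0.8}, {"linear": [-2, -22, 0], "rot": [0, 0, 0], "hand": 0.8}, {"linear": [-2, -22, 0], "rot": [0, 0, 0], "hand": 0.8}, {"linear": [-2, -22, 0], "rot": [0, 0, 0], "hand": 0.8}]}}

```text
time_s: 17.28
eef_pos: [0.495, -0.1672, 0.1613]
eef_rot: [[0.982, 0.188, 0.001], [0.188, -0.982, -0.0], [0.001, 0.0, -1.0]]
wrist_force: [1.0, 1.0, -0.0]
width: 0.801
gripper_force: 0.0
```

```bash
python3 - <<'E'
from h import *
p=snapshot("top");s=snapshot("side")
a=cv2.resize(p["image"][195:315,90:380],None,fx=2.7,fy=2.7,interpolation=cv2.INTER_CUBIC)
b=cv2.resize(s["image"][180:335,190:350],None,fx=1.7,fy=1.7,interpolation=cv2.INTER_CUBIC)
c=np.zeros((len(a)+len(b),a.shape[1],3),np.uint8);c[:len(a)]=a;c[len(a):,:b.shape[1]]=b
cv2.imwrite("pics/g.png",c[:,:,::-1])
for q in(p,s):
  for r in spot_point(q,"slim_pack_a_center"):
    print(round(r["conf"],2),np.round(r["position"],1),atz(q,r["position"],.027))
st=telemetry.read_state();print(st["eef_pos"],np.round(st["eef_rot"],3)[0],st["time_s"])
E
```

```text
0.6 [237.7 147.4] [0.5417 0.3316 0.027 ]
0.68 [288.6 261. ] [0.5438 0.3297 0.027 ]
[ 0.49501558 -0.16446867  0.16078543] [ 0.981  0.192 -0.   ] 17.4833
```

View pics/g.png

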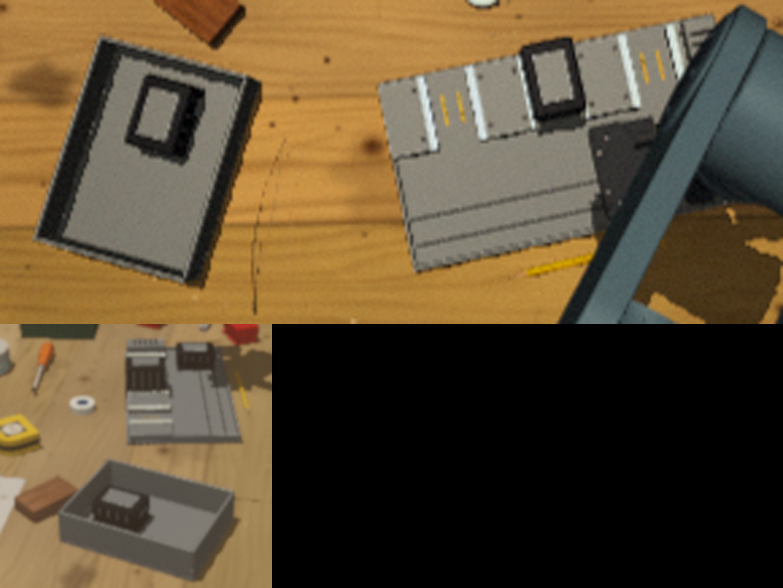

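The first pack sits flat in the rear of the tote, around (160,115) in the picture. The tall pack is docked and the second slim pack is on the tray. I'll grasp that one.

>>> {"api": "step_arm", "payload": {"motion": [{"linear": [0, 0, -3], "rot": [0, 0, 0], "hand": 0.8}, {"linear": [0, 0, -6], "rot": [0, 0, 0], "hand": 0.8}, {"linear": [0, 0, -9], "rot": [0, 0, 0], "hand": 0.8}, {"linear": [0, 0, -11], "rot": [0, 0, 0], "hand": 0.8}, {"linear": [0, 0, -12.5], "rot": [0, 0, 0], "hand": 0.8}, {"linear": [0, 0, -13.5], "rot": [0, 0, 0], "hand": 0.8}, {"linear": [0, 0, -13.5], "rot": [0, 0, 0], "hand": 0.8}, {"linear": [0, 0, -13.5], "rot": [0, 0, 0], "hand": 0.8}]}}

```text
time_s: 18.15
eef_pos: [0.4951, -0.165, 0.0258]
eef_rot: [[0.981, 0.192, -0.0], [0.192, -0.981, 0.0], [-0.0, -0.0, -1.0]]
wrist_force: [-0.3, -0.3, 0.7]
width: 0.802
gripper_force: 0.0
```

>>> {"api": "step_arm", "payload": {"motion": [{"linear": [0, 0, 0], "rot": [0, 0, 0], "hand": 0.4}, {"linear": [0, 0, 0], "rot": [0, 0, 0], "hand": 0.4}, {"linear": [0, 0, 0], "rot": [0, 0, 0], "hand": 0.4}, {"linear": [0, 0, 0], "rot": [0, 0, 0], "hand": 0.4}, {"linear": [0, 0, 0], "rot": [0, 0, 0], "hand": 0.4}, {"linear": [0, 0, 0], "rot": [0, 0, 0], "hand": 0.4}], "squeeze": 25}}

```text
time_s: 18.65
eef_pos: [0.4958, -0.1661, 0.0268]
eef_rot: [[0.982, 0.191, 0.002], [0.191, -0.982, -0.001], [0.001, 0.001, -1.0]]
wrist_force: [-1.3, 1.0, 6.4]
width: 0.566
gripper_force: 25.0
```

>>> {"api": "step_arm", "payload": {"motion": [{"linear": [0, 0, 1.5], "rot": [0, 0, 0], "hand": 0.4}, {"linear": [0, 0, 4], "rot": [0, 0, 0], "hand": 0.4}, {"linear": [0, 0, 7], "rot": [0, 0, 0], "hand": 0.4}, {"linear": [0, 1, 10], "rot": [0, 0, 0], "hand": 0.4}, {"linear": [0, 4, 13], "rot": [0, 0, -4], "hand": 0.4}, {"linear": [0, 7.5, 13], "rot": [0, 0, -8], "hand": 0.4}, {"linear": [0, 11, 13], "rot": [0, 0, -12], "hand": 0.4}, {"linear": [0, 14.5, 13], "rot": [0, 0, -16], "hand": 0.4}, {"linear": [-0.5, 18, 13], "rot": [0, 0, -20], "hand": 0.4}, {"linear": [-1, 21.5, 13], "rot": [0, 0, -24], "hand": 0.4}, {"linear": [-1.5, 25, 13], "rot": [0, 0, -27], "hand": 0.4}, {"linear": [-2, 28.5, 13], "rot": [0, 0, -27], "hand": 0.4}]}}

```text
time_s: 19.65
eef_pos: [0.4739, 0.1208, 0.1553]
eef_rot: [[0.96, -0.279, -0.001], [-0.279, -0.96, 0.0], [-0.001, 0.0, -1.0]]
wrist_force: [0.3, -0.5, -3.5]
width: 0.565
gripper_force: 25.0
```

>>> {"api": "step_arm", "payload": {"motion": [{"linear": [-0.3, 3.5, 0], "rot": [0, 0, 0], "hand": 0.4}, {"linear": [-0.6, 7, 0], "rot": [0, 0, 0], "hand": 0.4}, {"linear": [-0.9, 10.5, 0], "rot": [0, 0, 0], "hand": 0.4}, {"linear": [-1.2, 14, 0], "rot": [0, 0, 0], "hand": 0.4}, {"linear": [-1.4, 17.5, 0], "rot": [0, 0, 0], "hand": 0.4}, {"linear": [-1.5, 20.5, 0], "rot": [0, 0, 0], "hand": 0.4}, {"linear": [-1.5, 23, 0], "rot": [0, 0, 0], "hand": 0.4}, {"linear": [-1.5, 23, 0], "rot": [0, 0, 0], "hand": 0.4}, {"linear": [-1.5, 23, 0], "rot": [0, 0, 0], "hand": 0.4}, {"linear": [-1.5, 23, 0], "rot": [0, 0, 0], "hand": 0.4}]}}

```text
time_s: 20.48
eef_pos: [0.4594, 0.3485, 0.155]
eef_rot: [[0.961, -0.275, -0.001], [-0.275, -0.961, -0.001], [-0.001, 0.002, -1.0]]
wrist_force: [-0.5, 0.5, -3.2]
width: 0.568
gripper_force: 25.0
```

>>> {"api": "step_arm", "payload": {"motion": [{"linear": [0, 0, -2.5], "rot": [0, 0, 0], "hand": 0.4}, {"linear": [0, 0, -5], "rot": [0, 0, 0], "hand": 0.4}, {"linear": [0, 0, -7.5], "rot": [0, 0, 0], "hand": 0.4}, {"linear": [0, 0, -9.5], "rot": [0, 0, 0], "hand": 0.4}, {"linear": [0, 0, -11], "rot": [0, 0, 0], "hand": 0.4}, {"linear": [0, 0, -12], "rot": [0, 0, 0], "hand": 0.4}, {"linear": [0, 0, -12.5], "rot": [0, 0, 0], "hand": 0.4}, {"linear": [0, 0, -12.8], "rot": [0, 0, 0], "hand": 0.4}, {"linear": [0, 0, -13], "rot": [0, 0, 0], "hand": 0.4}, {"linear": [0, 0, -13.2], "rot": [0, 0, 0], "hand": 0.4}, {"linear": [0, 0, -13.3], "rot": [0, 0, 0], "hand": 0.4}, {"linear": [0, 0, -13.3], "rot": [0, 0, 0], "hand": 0.4}]}}

```text
time_s: 21.48
eef_pos: [0.4604, 0.3495, 0.0232]
eef_rot: [[0.961, -0.276, 0.001], [-0.276, -0.961, 0.0], [0.001, -0.001, -1.0]]
wrist_force: [0.2, 0.9, -2.5]
width: 0.565
gripper_force: 25.0
```

>>> {"api": "step_arm", "payload": {"motion": [{"linear": [0, 0, -0.1], "rot": [0, 0, 0], "hand": 0.4}, {"linear": [0, 0, -0.1], "rot": [0, 0, 0], "hand": 0.4}, {"linear": [0, 0, -0.1], "rot": [0, 0, 0], "hand": 0.72}, {"linear": [0, 0, -0.1], "rot": [0, 0, 0], "hand": 0.72}, {"linear": [0, 0, -0.1], "rot": [0, 0, 0], "hand": 0.72}, {"linear": [0, 0, -0.1], "rot": [0, 0, 0], "hand": 0.72}]}}

```text
time_s: 21.98
eef_pos: [0.4602, 0.3494, 0.0218]
eef_rot: [[0.961, -0.276, 0.0], [-0.276, -0.961, 0.0], [0.0, -0.0, -1.0]]
wrist_force: [0.1, -0.2, 0.3]
width: 0.721
gripper_force: 0.0
```

>>> {"api": "step_arm", "payload": {"motion": [{"linear": [0, 0, 1], "rot": [0, 0, 0], "hand": 0.72}, {"linear": [0, 0, 3], "rot": [0, 0, 0], "hand": 0.72}, {"linear": [0, 0, 6], "rot": [0, 0, 0], "hand": 0.72}, {"linear": [0, 0, 9], "rot": [0, 0, 0], "hand": 0.72}, {"linear": [0, 0, 12], "rot": [0, 0, 0], "hand": 0.72}, {"linear": [0, -4, 14], "rot": [0, 0, 0], "hand": 0.72}, {"linear": [0, -8, 14], "rot": [0, 0, 0], "hand": 0.72}, {"linear": [0, -12, 14], "rot": [0, 0, 0], "hand": 0.72}, {"linear": [0, -16, 14], "rot": [0, 0, 0], "hand": 0.72}, {"linear": [0, -20, 14], "rot": [0, 0, 0], "hand": 0.72}, {"linear": [0, -24, 14], "rot": [0, 0, 0], "hand": 0.72}, {"linear": [0, -24, 14], "rot": [0, 0, 0], "hand": 0.72}]}}

```text
time_s: 22.98
eef_pos: [0.4605, 0.1036, 0.1626]
eef_rot: [[0.96, -0.281, 0.001], [-0.281, -0.96, -0.002], [0.002, 0.002, -1.0]]
wrist_force: [0.2, -0.4, 0.4]
width: 0.723
gripper_force: 0.0
```

```bash
python3 - <<'E'
from h import *
p=snapshot("top");s=snapshot("side")
a=cv2.resize(p["image"][195:315,90:210],None,fx=3.3,fy=3.3,interpolation=cv2.INTER_CUBIC)
b=cv2.resize(s["image"][180:335,215:335],None,fx=3.3,fy=3.3,interpolation=cv2.INTER_CUBIC)
c=np.zeros((len(b),a.shape[1]*2,3),np.uint8);c[:len(a),:a.shape[1]]=a;c[:,a.shape[1]:]=b
cv2.imwrite("pics/i.png",c[:,:,::-1])
st=telemetry.read_state();print(st["eef_pos"],st["time_s"],st["wrist_force"])
E
```

```text
[0.46044475 0.10789935 0.16252701] 23.0833 [ 0.18341034  0.55394693 -0.09211829]
```

View pics/i.png

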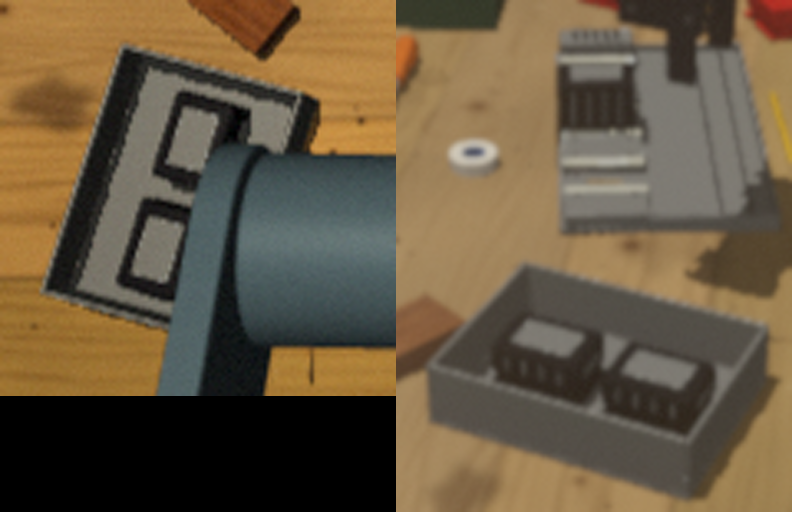

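Both packs lie flat in the tote, at (545,355) and (657,385) in the side crop. The tall pack is docked and the arm is clear of everything.

```bash
python3 -c "
from h import *
print(close_job())"
```

```text
the job is handed in; nothing more can be done
None
```

I pushed both slim packs out onto the tray, then set them flat in the tote. The tall pack is still docked, no bystander was seen to move, and the job was handed in at about 23 s of the 69 s; it returned no verdict.

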